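Erect and lock the fold-up service case, then pack the couplings

ROBOT

A 7-joint arm with a two-finger parallel gripper is mounted at the origin on the work surface. World frame = base frame: x ahead of the robot, y to its left, z up, the work surface at z = 0. Lengths are in m, angles in rad, forces in N, time in s.
With the tool pointing down it reaches from about 0.425 to 0.925 m from the base axis. Payload 6.8 kg.
Tool frame: the origin (TCP) lies at the very end of the fingers, on their centre line; the grasp point (between the pads) lies 19 mm behind it; z points along the fingers, y is the line along which they close (so a half turn about z gives the same grasp; the last joint's range is limited). The gripper opens to 85 mm and grips with 20 to 120 N. Pads are 22 mm wide; open, the fingers measure 114 mm over their backs; the gripper's body (76 mm by 85 mm) begins 54 mm behind the grasp point. The pads swing forward as they close: fully open they stand 13 mm farther back than shut.
Start: joints at [0.994, 0.477, 0.022, 1.555, -0.011, 1.109, -0.083], TCP at [0.305, -0.602, 0.231] pointing down, gripper open.
Joint ranges: [-2.96, 2.96], [-0.34, 2.1], [-1.41, 1.46], [0.24, 2.44], [-1.37, 4.51], [0.17, 1.92], [-2.96, 2.96]. Speed limits (rad/s): [2.39, 2.39, 3.14, 3.14, 3.14, 3.14, 3.14].

INTERFACE

Orientations are given as a rotation vector (axis times angle).
In Python, from bench import r gives the robot as it stands. The module is installed in compiled form; this text tells all that it offers.
- The arm moves only by the tool servo_tool, never from a script. Its argument "commands" is a list of rows, each a list of 7 numbers: the turn, a rotation vector about the world's x, y, z in degrees, then the shift along the world's x, y, z in mm, then the closure, from 0 (fully open) to 1 (shut). A call has 1 to 5 rows; each row is the pose to reach, as a shift and turn from the pose commanded when the call began; what a row does not reach only later rows make up. A row lasts 1/12 s, in which the tool goes at most 41.7 mm and 7.16 degrees, less where a joint would pass 70% of its speed; a pose out of reach is approached as far as the arm can. A call with a gripper value outside its range is refused whole. The fingers move at their own pace and stop on an object; "force" is the grip in N (left out, the last holds). Time passes only in rows, so rows that repeat a pose let the fingers close. It gives the time, the measured TCP pose, the force, the opening and the grip force at its end, in the units of the state.
- r.get_obs(): the state, without advancing time (a new reading comes with each control period).
- r.grab_frame(name): name is "scene" or "side" or "wrist"; returns (picture, depth): 420x560x3 uint8, blue, green, red; 420x560 float32, m along the optical axis (not along the pixel's ray), 0 where there is no reading.
- r.camera_info(name): a dict with "vertical_fov" (degrees; the focal length in pixels is half the picture's height over the tangent of half this angle, whatever the lens; pixels are square), "cx", "cy" (the principal point, pixels), "cam_to_world" (4x4, takes a point from camera to world coordinates); the wrist camera has in their place "T_tool_cam" (4x4, takes a point from camera to tool coordinates, whose origin is the TCP and whose axes are the flange's). Camera axes: x right, y up, looking along -z (the intrinsics and any distortion apply to the point x, -y, -z); pixel columns grow to the right and rows downward; lengths in m; the calibration is good to about 2 mm. A picture is of the moment at which its call begins: read the wrist's pose just before it. camera_info takes no time and is no camera call.
- r.hand_in(): hands the job in; it is judged then, once.
The state is a dict: "clock": time; "joints": joint angles; "qvel": joint speeds; "tau": joint torques, N m; "tcp_pos": TCP position; "orientation": TCP orientation; "contact_force": force on the tool from outside, world axes, zero at the start; "moment": the same for the moment, N m; "grip_width": finger opening in m; "gripper_force": force on a finger pad.
Only numpy, scipy, OpenCV 4.12 (cv2) and the standard library are available. Lean on these libraries where they do the work, as an engineer would, in place of code of your own. Each camera call takes 0.05 s, during which the arm holds its last target. There are 200 camera calls.

TASK

Set up the blue fold-up service case on its dock in the fume hood: raise all four walls fully upright, then turn the black lock knob clockwise until it clicks past its detent and stays locked. After that, put every black ribbed screw coupling from the bench into the case, resting on its floor, with the walls still upright at the end, and leave the beaker and the amber jar standing where they are.

Things in the scene. Friction and masses are not known exactly. Their poses are not given: they have to be found in the camera images.
- dock: grey dock fixed to the bench, carrying the blue fold-up case. Origin on the bench surface under the middle of the case floor; z up, x towards the back wall, y towards the left wall. Case floor 140 mm (x) by 200 mm (y), its top 30 mm above the origin. A grey pad, 74 mm square, 30 mm high, at x -107, y -139 mm carries the lock knob
- lock_knob (a joint): turn of the black lock knob about its upright axis: 0 = open, grows clockwise seen from above to a stop at 1.12 rad. A sprung detent peaks at 0.6 rad (0.15 N m): let go before it, the knob springs back to 0; past it, it snaps on to the stop = locked
- lock_knob_grip (a point): point on the knob's axis at grip height: an upright bar grip 42 mm long and 14 mm wide, its top 7 mm above this point, free for 25 mm below it; this point's x axis runs along the bar and turns with the knob
- wall_front (a joint): angle of the front wall of the case, a blue panel on the dock's -x (robot) side, hinge line 72.5 mm from the dock origin along -x, 30 mm above the bench: 0 = flat outwards, grows as it rises, stop at 1.571 = upright. 5 mm thick, 36 mm high, 204 mm wide; the stiff hinge stays where it is left
- front_bead (a point): centre of the front wall's orange grip bead: a rod 14 mm thick, 32 mm long, parallel to the hinge, 56 mm from it, on a tab 24 mm wide that runs from the wall's edge to 66 mm from the hinge. Fingers closed on the rod's two ends let it turn between them. Its y axis runs along the rod, x away from the hinge
- wall_back (a joint): angle of the back wall of the case, a blue panel on the dock's +x (far) side, hinge line 72.5 mm from the dock origin along +x, 30 mm above the bench: 0 = flat outwards, grows as it rises, stop at 1.571 = upright. 5 mm thick, 36 mm high, 204 mm wide; the stiff hinge stays where it is left
- back_bead (a point): centre of the back wall's orange grip bead: a rod 14 mm thick, 32 mm long, parallel to the hinge, 56 mm from it, on a tab 24 mm wide that runs from the wall's edge to 66 mm from the hinge. Fingers closed on the rod's two ends let it turn between them. Its y axis runs along the rod, x away from the hinge
- wall_left (a joint): angle of the left wall of the case, a blue panel on the dock's +y side, hinge line 102.5 mm from the dock origin along +y, 30 mm above the bench: 0 = flat outwards, grows as it rises, stop at 1.571 = upright. 5 mm thick, 36 mm high, 138 mm wide; the stiff hinge stays where it is left
- left_bead (a point): centre of the left wall's orange grip bead: a rod 14 mm thick, 32 mm long, parallel to the hinge, 56 mm from it, on a tab 24 mm wide that runs from the wall's edge to 66 mm from the hinge. Fingers closed on the rod's two ends let it turn between them. Its y axis runs along the rod, x away from the hinge
- wall_right (a joint): angle of the right wall of the case, a blue panel on the dock's -y side, hinge line 102.5 mm from the dock origin along -y, 30 mm above the bench: 0 = flat outwards, grows as it rises, stop at 1.571 = upright. 5 mm thick, 36 mm high, 138 mm wide; the stiff hinge stays where it is left
- right_bead (a point): centre of the right wall's orange grip bead: a rod 14 mm thick, 32 mm long, parallel to the hinge, 56 mm from it, on a tab 24 mm wide that runs from the wall's edge to 66 mm from the hinge. Fingers closed on the rod's two ends let it turn between them. Its y axis runs along the rod, x away from the hinge
- coupling0: a black ribbed screw coupling, a plain cylinder 40 mm across and 60 mm tall, 70 g, with a white ring on its top; origin at its middle, z along its axis. May be absent (None)
- coupling1: a black ribbed screw coupling, a plain cylinder 40 mm across and 60 mm tall, 70 g, with a white ring on its top; origin at its middle, z along its axis. May be absent (None)
- coupling2: a black ribbed screw coupling, a plain cylinder 40 mm across and 60 mm tall, 70 g, with a white ring on its top; origin at its middle, z along its axis. May be absent (None)
- coupling3: a black ribbed screw coupling, a plain cylinder 40 mm across and 60 mm tall, 70 g, with a white ring on its top; origin at its middle, z along its axis. May be absent (None)
- beaker: small glass beaker, 52 mm across, 58 mm tall, a bystander; origin at the centre of its underside
- sample_jar: amber glass jar with a white cap, 46 mm across, 60 mm tall, a bystander; origin at the centre of its underside

How it is judged:
On the way, in this order (a step that is already met when the one before it is completed fails the run):
1. all four walls of the case stand upright (value of joint each of wall_front, wall_back, wall_left, wall_right above 1.45 rad), for 0.2 s.
2. the lock knob has been turned past its detent while the walls stand (all of step 1 and value of joint lock_knob above 0.98 rad), for 0.3 s.
3. every coupling lies in the case (x of coupling0 in the frame of dock between -0.062 and 0.062 m and y of coupling0 in the frame of dock between -0.092 and 0.092 m and z of coupling0 in the frame of dock between 0.035 and 0.075 m and x of coupling1 in the frame of dock between -0.062 and 0.062 m and y of coupling1 in the frame of dock between -0.092 and 0.092 m and z of coupling1 in the frame of dock between 0.035 and 0.075 m and x of coupling2 in the frame of dock between -0.062 and 0.062 m and y of coupling2 in the frame of dock between -0.092 and 0.092 m and z of coupling2 in the frame of dock between 0.035 and 0.075 m and x of coupling3 in the frame of dock between -0.062 and 0.062 m and y of coupling3 in the frame of dock between -0.092 and 0.092 m and z of coupling3 in the frame of dock between 0.035 and 0.075 m), for 0.2 s.
At the end, for the whole second after the job is handed in: All four walls within 7 degrees of upright (joint above 1.45), the lock knob past its detent (joint above 0.98), every coupling present at rest on the case floor between the walls (all of step 2 and all of step 3 and linear speed of each of coupling0, coupling1, coupling2, coupling3 below 0.03 m/s); the robot touches nothing.
It fails at once if a coupling is put in the case before the lock knob has been turned (value of joint lock_knob below 0.5 rad and ((x of coupling0 in the frame of dock between -0.062 and 0.062 m and y of coupling0 in the frame of dock between -0.092 and 0.092 m and z of coupling0 in the frame of dock between 0.035 and 0.075 m) or (x of coupling1 in the frame of dock between -0.062 and 0.062 m and y of coupling1 in the frame of dock between -0.092 and 0.092 m and z of coupling1 in the frame of dock between 0.035 and 0.075 m) or (x of coupling2 in the frame of dock between -0.062 and 0.062 m and y of coupling2 in the frame of dock between -0.092 and 0.092 m and z of coupling2 in the frame of dock between 0.035 and 0.075 m) or (x of coupling3 in the frame of dock between -0.062 and 0.062 m and y of coupling3 in the frame of dock between -0.092 and 0.092 m and z of coupling3 in the frame of dock between 0.035 and 0.075 m))).
It fails at once if the beaker or the amber jar is shifted more than 6 cm or knocked over (distance of any of beaker, sample_jar from where it was at the start of the episode above 0.06 m or angle between any of beaker, sample_jar's own z axis and vertical above 0.7 rad).
Of coupling0, coupling1, coupling2, coupling3 only 2 to 4 are there at a start; the rules pass over those that are not, and their reading is None.
At some moment in a run one of coupling0, coupling1, coupling2, coupling3 may be knocked a few centimetres aside while the robot is not near it.
Once in a run the grip may slacken for a moment while it holds something.
It also fails if it takes over 210 s, if anything falls off the work surface, if the arm or the gripper's body presses on something with over 40 N, if the wrist force passes 120 N, or if a joint passes its speed limit or range.

## Working session

There is one attempt and no reset: what is moved stays moved. The work goes in short steps, Python scripts to look and compute and a tool call to move; the robot and the scene stay as the last step left them, time stands still between calls to the robot, and variables do not carry over. Pictures are saved under pics/ and viewed, at most 14 in all, crops included, and the job is handed in when it is done.

Besides the shell and the picture viewer there is one more tool, called after ">>>" by a JSON object that holds its "name" and its "arguments". servo_tool: Moves the arm, as the interface text tells. Its arguments: {"type":"object","properties":{"commands":{"type":"array"},"force":{"type":"number"}},"required":["commands"]}

```bash
mkdir -p pics; cat > h.py <<'E'
import numpy as np, cv2
from scipy.spatial.transform import Rotation as R
from bench import r
def cam(name):
    o=r.get_obs(); img,d=r.grab_frame(name); ci=r.camera_info(name)
    if 'cam_to_world' in ci: T=np.array(ci['cam_to_world'])
    else:
        W=np.eye(4); W[:3,:3]=R.from_rotvec(o['orientation']).as_matrix(); W[:3,3]=o['tcp_pos']; T=W@np.array(ci['T_tool_cam'])
    f=210/np.tan(np.radians(ci['vertical_fov'])/2)
    return img,d,T,f,ci
def cloud(d,T,f,ci):
    v,u=np.mgrid[:d.shape[0],:d.shape[1]]
    p=np.stack([(u-ci['cx'])*d/f,-(v-ci['cy'])*d/f,-d,np.ones_like(d)],-1)
    P=p@T.T; P=P[...,:3]; P[d==0]=np.nan; return P
def ray(u,v,z,T,f,ci):
    dr=T[:3,:3]@np.array([(u-ci['cx'])/f,-(v-ci['cy'])/f,-1]); o=T[:3,3]
    return o+dr*(z-o[2])/dr[2]
E
python3 - <<'E'
from h import *
ims=[]
for n in ['scene','side','wrist']:
    im,d,T,f,ci=cam(n); cv2.imwrite(f'pics/{n}0.png',im); np.savez(f'{n}0.npz',im=im,d=d,T=T); print(n,{k:v for k,v in ci.items()},f,T[:3,3])
o=r.get_obs();print(o)
E
```

```text
scene {'vertical_fov': 44.0854463581395, 'cx': 282.8306424125233, 'cy': 201.08051115085965, 'cam_to_world': array([[-0.78537442, -0.38609285,  0.4838588 ,  1.11395169],
       [ 0.61896928, -0.49991476,  0.6057741 ,  0.66915842],
       [ 0.00800311,  0.77525321,  0.63159988,  0.7903053 ],
       [ 0.        ,  0.        ,  0.        ,  1.        ]])} 518.6544354405082 [1.11395169 0.66915842 0.7903053 ]
side {'vertical_fov': 48.77690599139255, 'cx': 277.1852573798911, 'cy': 208.45760723628723, 'cam_to_world': array([[-0.82743169,  0.34130422, -0.44594644,  0.09908507],
       [-0.56153385, -0.49431291,  0.66357703,  0.6685635 ],
       [ 0.00604456,  0.79947869,  0.60066404,  0.69609581],
       [ 0.        ,  0.        ,  0.        ,  1.        ]])} 463.1905375930172 [0.09908507 0.6685635  0.69609581]
wrist {'vertical_fov': 69.62055925999638, 'cx': 281.9474324996212, 'cy': 207.13990174164314, 'T_tool_cam': array([[-5.53260432e-05,  9.61991298e-01,  2.73080097e-01,
         6.99317581e-02],
       [ 9.99999976e-01,  1.11653666e-04, -1.90727240e-04,
         1.16161028e-04],
       [-
[... 221 characters left out ...]
clock': 0.15, 'joints': array([ 0.9938423 ,  0.47762731,  0.02234083,  1.55617929, -0.01147349,
        1.10928755, -0.0830357 ]), 'qvel': array([ 0.00163728, -0.00259019,  0.00157447, -0.00463608,  0.00126928,
       -0.00059502,  0.00082699]), 'tau': array([ 1.87431295e-03, -5.96931410e+01,  1.60974316e+00, -2.81491721e+01,
        1.26693462e-02,  6.52906558e-03, -1.81606777e-05]), 'tcp_pos': array([ 0.30480577, -0.6017761 ,  0.23055651]), 'orientation': array([-3.05435800e+00, -7.29596244e-01,  6.77268981e-04]), 'contact_force': array([-0.27276721,  0.28921735, -0.10631328]), 'moment': array([-0.00996953, -0.00024541,  0.02707087]), 'gripper_force': 0.0, 'grip_width': 0.0853557122463132}
```

View pics/scene0.png

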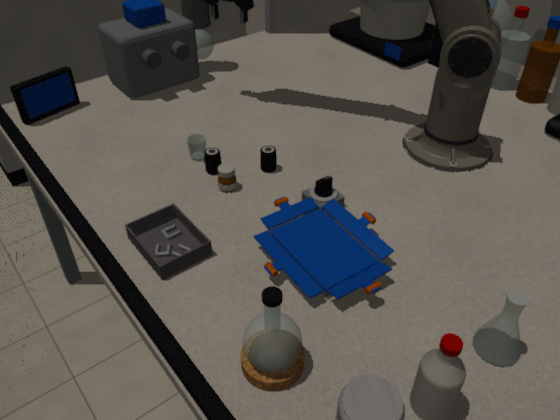

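View pics/side0.png

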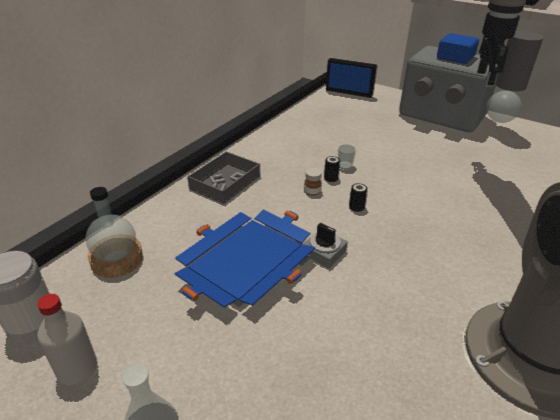

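Scene shows the case flat with four orange beads ((281,202), (369,217), (272,269), (373,287)), knob at (323,187), couplings at (213,160) and (268,158), jar at (227,178), beaker at (197,147). The side view agrees.

```bash
cat >> h.py <<'E'
def blobs(mask,amin):
    n,l,s,c=cv2.connectedComponentsWithStats(mask.astype(np.uint8)*255)
    return [(c[i],s[i],l==i) for i in range(1,n) if s[i][4]>=amin]
def orange(im):
    h=cv2.cvtColor(im,cv2.COLOR_BGR2HSV); return (h[...,0]>3)&(h[...,0]<18)&(h[...,1]>170)&(h[...,2]>110)
def black(im,P,zmin=.01):
    return (im.max(-1)<60)&(P[...,2]>zmin)&(P[...,2]<.12)&(P[...,0]>.3)&(P[...,0]<1.1)&(P[...,1]>-.7)&(P[...,1]<.5)
E
python3 - <<'E'
from h import *
for n in ['scene','side']:
    z=np.load(n+'0.npz'); im,d,T=z['im'],z['d'],z['T']; ci=r.camera_info(n); f=210/np.tan(np.radians(ci['vertical_fov'])/2)
    P=cloud(d,T,f,ci)
    print(n)
    for c,s,m in blobs(orange(im),25): print(' or',c.round(1),s[4],ray(*c,.033,T,f,ci).round(4),np.nanmedian(P[m],0).round(4))
    for c,s,m in blobs(black(im,P),25):
        print(' bk',c.round(1),s[4],np.nanpercentile(P[m],5,axis=0).round(3),np.nanpercentile(P[m],95,axis=0).round(3))
    b=(im[...,0]>100)&(im[...,2]<70)&(P[...,2]<.1)&(P[...,2]>.0)
    for c,s,m in blobs(b,400): print(' bl',c.round(1),s[4],np.nanmedian(P[m],0).round(4))
    h=np.isfinite(P[...,2])&(P[...,2]>.02)&(P[...,2]<.11)&(P[...,0]>.35)&(P[...,0]<.95)&(abs(P[...,1])<.5)
    for c,s,m in blobs(h,60): print(' ob',c.round(1),s[4],np.nanpercentile(P[m],3,axis=0).round(3),np.nanpercentile(P[m],97,axis=0).round(3),np.nanmean(im[m],0).round())
E
```

```text
scene
 or [281.5 199.6] 28 [ 0.5329 -0.0635  0.033 ] [ 0.5431 -0.0497  0.0472]
 or [368.1 216. ] 42 [0.4156 0.1011 0.033 ] [0.4344 0.1161 0.0525]
 or [270.1 267.2] 49 [0.6835 0.0915 0.033 ] [0.6869 0.0955 0.039 ]
 or [373.3 285.5] 49 [0.5553 0.2522 0.033 ] [0.5688 0.2622 0.0511]
 bk [129.9 293.4] 5872 [ 0.918 -0.588  0.019] [0.945 0.274 0.031]
 bk [268.  160.1] 263 [ 0.446 -0.221  0.013] [ 0.477 -0.198  0.059]
 bk [211.8 161.5] 274 [ 0.561 -0.303  0.013] [ 0.595 -0.277  0.06 ]
 bk [228.9 179.6] 124 [ 0.571 -0.21   0.024] [ 0.604 -0.194  0.051]
 bk [323.9 187. ] 300 [ 0.423 -0.028  0.038] [ 0.461 -0.006  0.074]
 bk [340.8 200.7] 29 [0.409 0.012 0.013] [0.425 0.016 0.029]
 bk [169. 240.] 1685 [ 0.744 -0.197  0.012] [ 0.861 -0.038  0.039]
 bk [317.4 293. ] 53 [0.629 0.17  0.013] [0.673 0.215 0.034]
 bk [352.9 290.9] 25 [0.58  0.238 0.037] [0.625 0.248 0.042]
 bk [284.8 368.3] 880 [0.769 0.271 0.014] [0.842 0.305 0.075]
 bl [288.3 211.8] 645 [ 0.5492 -0.0163  0.036 ]
 bl [358.  228.3] 1130 [0.467  0.1197 0.038 ]
 bl [323.2 247.6] 4235 [0.5595 0.1135 0.0296]
 bl [287.7 263.9] 1096 [0.6498
[... 1752 characters left out ...]
[ 0.548 -0.402  0.023] [ 0.591 -0.278  0.061] [81. 87. 88.]
 ob [223.8 173.6] 982 [ 0.738 -0.198  0.021] [ 0.858 -0.039  0.041] [53. 55. 58.]
 ob [313.2 178.6] 333 [ 0.562 -0.233  0.022] [ 0.599 -0.195  0.061] [ 90. 104. 117.]
 ob [358.5 194.2] 332 [ 0.435 -0.232  0.022] [ 0.47  -0.199  0.062] [50. 53. 56.]
 ob [251.7 256.5] 9642 [ 0.419 -0.03   0.027] [0.659 0.24  0.052] [131.  78.  51.]
 ob [ 99.6 242.5] 3131 [0.749 0.211 0.023] [0.937 0.347 0.106] [71. 82. 88.]
 ob [ 24.5 312.8] 1548 [0.743 0.425 0.024] [0.772 0.499 0.108] [86. 94. 99.]
 ob [ 73.6 352.9] 1573 [0.609 0.443 0.023] [0.628 0.499 0.108] [79. 87. 91.]
 ob [149. 407.] 1109 [0.435 0.443 0.027] [0.474 0.493 0.106] [ 99. 108. 109.]
```

>>> {"name": "servo_tool", "arguments": {"commands": [[0,0,-31.5,60,170,20,0],[0,0,-31.5,60,170,20,0],[0,0,-31.5,60,170,20,0],[0,0,-31.5,60,170,20,0],[0,0,-31.5,60,170,20,0]]}}

```text
clock: 0.57
tcp_pos: [0.3678, -0.4264, 0.2516]
orientation: [-3.136, 0.127, -0.002]
contact_force: [0.3, 0.6, 0.5]
grip_width: 0.0852
gripper_force: 0.0
```

>>> {"name": "servo_tool", "arguments": {"commands": [[0,0,0,60,180,30,0],[0,0,0,60,180,30,0],[0,0,0,60,180,30,0],[0,0,0,60,180,30,0],[0,0,0,60,180,30,0]]}}

```text
clock: 0.98
tcp_pos: [0.4263, -0.2477, 0.2819]
orientation: [-3.138, 0.12, -0.001]
contact_force: [1.1, -0.2, -0.2]
grip_width: 0.0855
gripper_force: 0.0
```

>>> {"name": "servo_tool", "arguments": {"commands": [[0,0,0,55,180,0,0],[0,0,0,55,180,0,0],[0,0,0,55,180,0,0],[0,0,0,55,180,0,0],[0,0,0,55,180,0,0]]}}

```text
clock: 1.4
tcp_pos: [0.4808, -0.0667, 0.2815]
orientation: [-3.138, 0.118, -0.001]
contact_force: [0.2, -0.2, 0.1]
grip_width: 0.0854
gripper_force: 0.0
```

>>> {"name": "servo_tool", "arguments": {"commands": [[0,0,0,50,172,0,0],[0,0,0,50,172,0,0],[0,0,0,50,172,0,0],[0,0,0,50,172,0,0],[0,0,0,50,172,0,0]]}}

```text
clock: 1.82
tcp_pos: [0.5303, 0.1073, 0.2814]
orientation: [-3.136, 0.115, -0.001]
contact_force: [-0.6, -0.3, 0.7]
grip_width: 0.0854
gripper_force: 0.0
```

```bash
python3 - <<'E'
from h import *
im,d,T,f,ci=cam('wrist'); cv2.imwrite('pics/w1.png',im); P=cloud(d,T,f,ci)
for c,s,m in blobs(orange(im),40): print(' or',c.round(1),s,np.nanmedian(P[m],0).round(4),np.nanpercentile(P[m][:,2],95))
b=(im[...,0]>80)&(im[...,2]<70)
for c,s,m in blobs(b,400): print(' bl',c.round(1),s[4],np.nanmedian(P[m],0).round(4),cv2.minAreaRect(P[m][:,:2][np.isfinite(P[m][:,0])].astype(np.float32)*1000))
k=(P[...,2]>.058)&(P[...,2]<.08)&(im.max(-1)<90)
for c,s,m in blobs(k,60): q=P[m]; print(' knob',c.round(1),s[4],np.nanmedian(q,0).round(4),cv2.minAreaRect(q[:,:2].astype(np.float32)*1000))
E
```

```text
or [284.1  44. ] [271  39  27  11 254] [0.6851 0.0946 0.0402] 0.041735129554545336
 or [157.3 155.9] [152 144  12  25 226] [0.5708 0.2588 0.0516] 0.053419384446057455
 or [409.  157.2] [403 145  12  25 214] [ 0.5463 -0.0499  0.0483] 0.04980555043587957
 or [281.6 251.5] [272 247  22   9 125] [0.4339 0.1164 0.0541] 0.05564154919355269
 bl [283.6  78.2] 5274 [0.6494 0.0975 0.0345] ((655.5880737304688, 97.39559936523438), (201.22593688964844, 47.45189666748047), 85.72074890136719)
 bl [187.2 152.2] 3158 [0.5712 0.2253 0.0385] ((565.6077270507812, 231.64633178710938), (45.335201263427734, 140.24551391601562), 85.31444549560547)
 bl [283.5 151.5] 16786 [0.5633 0.1042 0.0309] ((558.6618041992188, 100.71996307373047), (209.67051696777344, 142.03436279296875), 84.76494598388672)
 bl [379.  153.9] 3154 [ 0.5506 -0.016   0.0374] ((545.9330444335938, -22.02962303161621), (48.03704071044922, 137.8389129638672), 85.75347900390625)
 bl [297.  220.6] 2488 [0.4721 0.0798 0.0373] ((473.2626037597656, 108.40451049804688), (207.03599548339844, 37.39577865600586), 80.30318450927734)
 knob [539.9 218.2] 278 [ 0.461  -0.2093  0.0606] ((456.6684875488281, -218.41940307617188), (39.45032501220703, 37.81874465942383), 67.78496551513672)
 knob [545.4 220.3] 119 [ 0.4563 -0.2188  0.0619] ((456.5241394042969, -219.0825653076172), (15.113035202026367, 15.48875904083252), 16.71356964111328)
 knob [390.9 241.4] 420 [ 0.4462 -0.0216  0.0738] ((441.4156799316406, -23.861787796020508), (14.358860969543457, 40.03717041015625), 86.03003692626953)
```

View pics/w1.png

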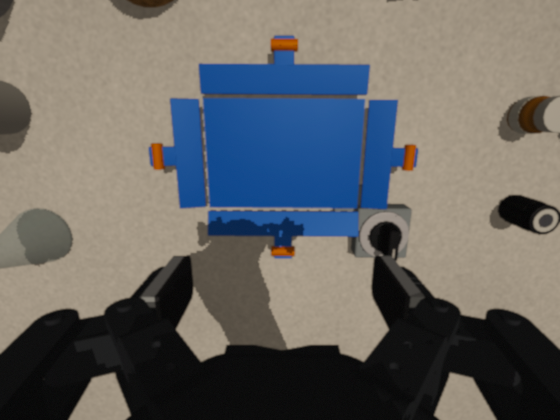

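The wrist view shows the case square-on, yaw about -4.7°, with beads at (284,44), (157,156), (409,157), (282,251) and the knob bar along dock x at (391,241).

>>> {"name": "servo_tool", "arguments": {"commands": [[0,0,-0.5,-97,8.5,-150,0],[0,0,-0.5,-97,8.5,-150,0],[0,0,-0.5,-97,8.5,-150,0],[0,0,-0.5,-97,8.5,-150,0],[0,0,-0.5,-97,8.5,-150,0]], "force": 40}}

```text
clock: 2.28
tcp_pos: [0.4263, 0.1062, 0.1268]
orientation: [3.135, -0.139, -0.014]
contact_force: [-1.5, -0.0, -0.2]
grip_width: 0.0855
gripper_force: 0.0
```

>>> {"name": "servo_tool", "arguments": {"commands": [[0,0,0,0,0,-40,0.3],[0,0,0,0,0,-80,0.3],[0,0,0,0,0,-99,0.3],[0,0,0,0,0,-99,0.3]]}}

```text
clock: 2.62
tcp_pos: [0.4298, 0.1066, 0.0289]
orientation: [3.135, -0.141, -0.011]
contact_force: [0.1, -0.1, -0.1]
grip_width: 0.0598
gripper_force: 0.0
```

>>> {"name": "servo_tool", "arguments": {"commands": [[0,0,0,0,0,0,1],[0,0,0,0,0,0,1],[0,0,0,0,0,0,1],[0,0,0,0,0,0,1],[0,0,0,0,0,0,1]]}}

```text
clock: 3.03
tcp_pos: [0.4338, 0.1143, 0.0346]
orientation: [-3.131, 0.133, -0.006]
contact_force: [-5.4, 16.4, -1.4]
grip_width: 0.0305
gripper_force: 40.6
```

>>> {"name": "servo_tool", "arguments": {"commands": [[0,0,0,4,-0.3,9,1],[0,0,0,13,-1,20,1],[0,0,0,24.5,-2,29,1],[0,0,0,38,-3,35,1],[0,0,0,38,-3,35,1]]}}

```text
clock: 3.45
tcp_pos: [0.4746, 0.1111, 0.0711]
orientation: [-3.13, 0.136, -0.011]
contact_force: [-2.5, 13.0, 5.3]
grip_width: 0.0307
gripper_force: 41.0
```

>>> {"name": "servo_tool", "arguments": {"commands": [[0,0,0,7,-0.6,1.5,1],[0,0,0,14,-1.2,2,1],[0,0,0,18,-1.6,2,1],[0,0,0,20,-1.6,2,1],[0,0,0,20,-1.6,2,1]]}}

```text
clock: 3.87
tcp_pos: [0.4924, 0.1096, 0.0724]
orientation: [-3.131, 0.135, -0.007]
contact_force: [-2.5, 13.6, 1.7]
grip_width: 0.0302
gripper_force: 39.3
```

>>> {"name": "servo_tool", "arguments": {"commands": [[0,0,0,3,1.5,0,1],[0,0,0,5,1.5,0,1],[0,0,0,6,1.5,0,1],[0,0,0,6,1.5,0,1]]}}

```text
clock: 4.2
tcp_pos: [0.4973, 0.1093, 0.0719]
orientation: [-3.134, 0.136, -0.004]
contact_force: [-3.9, 9.9, 1.3]
grip_width: 0.0301
gripper_force: 39.4
```

```bash
python3 - <<'E'
from h import *
for n in ['scene','side']:
    im,d,T,f,ci=cam(n); P=cloud(d,T,f,ci); cv2.imwrite(f'pics/{n}1.png',im)
    for c,s,m in blobs(orange(im),12): print(n,c.round(1),s[4],np.nanmedian(P[m],0).round(4))
cv2.imwrite('pics/s1.png',cv2.resize(im[190:320,150:370],None,fx=3,fy=3))
E
```

```text
scene [281.4 199.8] 34 [ 0.5458 -0.0495  0.0471]
scene [270.2 267.2] 56 [0.6864 0.0953 0.0387]
scene [373.2 285.8] 56 [0.5694 0.2626 0.051 ]
side [292.9 215.5] 24 [ 0.5334 -0.047   0.0471]
side [202.7 228.5] 35 [0.6825 0.0982 0.0385]
side [189.7 291.8] 57 [0.5675 0.2627 0.0503]
```

View pics/s1.png

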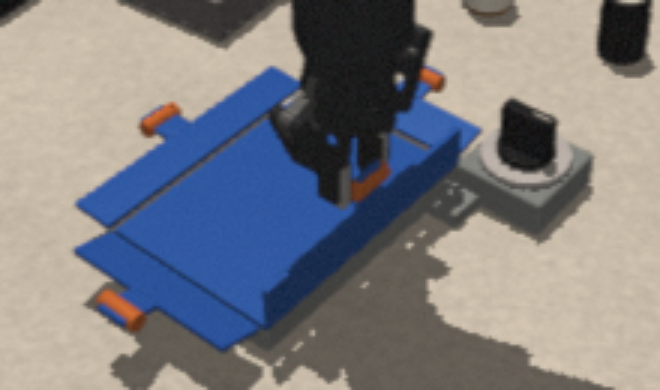

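>>> {"name": "servo_tool", "arguments": {"commands": [[0,0,0,0,0,0,0.2],[0,0,0,0,0,0,0.2],[0,0,0,0,0,0,0.2],[0,0,0,0,0,20,0.2],[0,0,0,0,0,50,0.2]]}}

```text
clock: 4.72
tcp_pos: [0.4953, 0.1039, 0.1184]
orientation: [3.137, -0.142, -0.007]
contact_force: [-0.3, 0.5, 0.1]
grip_width: 0.0683
gripper_force: 0.0
```

>>> {"name": "servo_tool", "arguments": {"commands": [[0,0,0,70,-4,150,0.2],[0,0,0,70,-4,150,0.2],[0,0,0,70,-4,150,0.2],[0,0,0,70,-4,150,0.2],[0,0,0,70,-4,150,0.2]]}}

```text
clock: 5.13
tcp_pos: [0.5736, 0.101, 0.2784]
orientation: [-3.134, 0.146, -0.024]
contact_force: [0.9, 0.2, -0.0]
grip_width: 0.0684
gripper_force: 0.0
```

```bash
cat >> h.py <<'E'
def look():
    im,d,T,f,ci=cam('wrist'); P=cloud(d,T,f,ci); o=r.get_obs(); print('t',round(o['clock'],2),'tcp',o['tcp_pos'].round(4),'yaw',np.degrees(2*np.arctan2(o['orientation'][1],o['orientation'][0])).round(2)%360,'F',o['contact_force'].round(1))
    for c,s,m in blobs(orange(im),40): print(' or',c.round(1),s,np.nanmedian(P[m],0).round(4),'ztop',np.nanpercentile(P[m][:,2],95).round(4))
    return im,P,T,f,ci
E
python3 - <<'E'
from h import *
im,P,*_=look(); cv2.imwrite('pics/w2.png',im)
E
```

```text
t 5.18 tcp [0.5708 0.1009 0.2745] yaw 354.72 F [-1.   0.6 -1.5]
 or [279.6  87.8] [267  83  26  10 238] [0.6853 0.0946 0.0401] ztop 0.0416
 or [404.  192.2] [399 180  11  25 207] [ 0.5468 -0.05    0.0484] ztop 0.0499
 or [158.6 195.7] [153 184  12  25 216] [0.5714 0.2588 0.0517] ztop 0.0535
 or [287.  258.9] [279 256  16  10  72] [0.4893 0.1038 0.092 ] ztop 0.094
```

>>> {"name": "servo_tool", "arguments": {"commands": [[0,0,0.6,114.5,-4.5,-150,0.2],[0,0,0.6,114.5,-4.5,-150,0.2],[0,0,0.6,114.5,-4.5,-150,0.2],[0,0,0.6,114.5,-4.5,-150,0.2],[0,0,0.6,114.5,-4.5,-150,0.2]]}}

```text
clock: 5.6
tcp_pos: [0.6808, 0.0948, 0.1141]
orientation: [3.137, -0.126, -0.008]
contact_force: [0.7, -0.4, 0.2]
grip_width: 0.0682
gripper_force: 0.0
```

>>> {"name": "servo_tool", "arguments": {"commands": [[0,0,0,0,0,-40,0.3],[0,0,0,0,0,-80,0.3],[0,0,0,0,0,-102,0.3],[0,0,0,0,0,-102,0.3]]}}

```text
clock: 5.93
tcp_pos: [0.6767, 0.0951, 0.0106]
orientation: [3.136, -0.124, -0.016]
contact_force: [-0.4, -1.9, -0.4]
grip_width: 0.0599
gripper_force: 0.0
```

>>> {"name": "servo_tool", "arguments": {"commands": [[0,0,0,0,0,0,1],[0,0,0,0,0,0,1],[0,0,0,0,0,0,1],[0,0,0,0,0,0,1],[0,0,0,0,0,0,1]]}}

```text
clock: 6.35
tcp_pos: [0.6824, 0.0951, 0.0193]
orientation: [3.138, -0.127, 0.003]
contact_force: [-1.0, -5.1, 1.9]
grip_width: 0.0308
gripper_force: 41.1
```

>>> {"name": "servo_tool", "arguments": {"commands": [[0,0,0,-3,0.2,14,1],[0,0,0,-10,0.8,27,1],[0,0,0,-20,1.6,37.5,1],[0,0,0,-32,2.6,45,1],[0,0,0,-32,2.6,45,1]]}}

```text
clock: 6.77
tcp_pos: [0.6497, 0.0977, 0.0646]
orientation: [3.137, -0.125, 0.005]
contact_force: [1.0, -4.6, -1.4]
grip_width: 0.0307
gripper_force: 41.0
```

>>> {"name": "servo_tool", "arguments": {"commands": [[0,0,0,-14,1.2,5,1],[0,0,0,-24,2,6,1],[0,0,0,-30,2.5,6,1],[0,0,0,-34,2.8,6,1],[0,0,0,-34,2.8,6,1]]}}

```text
clock: 7.18
tcp_pos: [0.6173, 0.1003, 0.0702]
orientation: [3.138, -0.126, 0.008]
contact_force: [1.2, -6.3, 2.4]
grip_width: 0.0305
gripper_force: 39.4
```

>>> {"name": "servo_tool", "arguments": {"commands": [[0,0,0,0,0,0,0.2],[0,0,0,0,0,0,0.2],[0,0,0,0,0,0,0.2],[0,0,0,0,0,20,0.2],[0,0,0,0,0,50,0.2]]}}

```text
clock: 7.6
tcp_pos: [0.6131, 0.1027, 0.1162]
orientation: [3.139, -0.122, -0.009]
contact_force: [0.2, -0.3, -0.1]
grip_width: 0.0681
gripper_force: 0.0
```

>>> {"name": "servo_tool", "arguments": {"commands": [[0,0,0,-30,4,120,0.2],[0,0,0,-60,4,150,0.2],[0,0,0,-60,4,150,0.2],[0,0,0,-60,4,150,0.2],[0,0,0,-60,4,150,0.2]]}}

```text
clock: 8.02
tcp_pos: [0.5565, 0.1091, 0.2763]
orientation: [-3.136, 0.12, -0.017]
contact_force: [1.0, 1.1, 0.2]
grip_width: 0.0684
gripper_force: 0.0
```

```bash
python3 - <<'E'
from h import *
im,P,*_=look(); cv2.imwrite('pics/w3.png',im)
E
```

```text
t 8.07 tcp [0.5565 0.1082 0.2731] yaw 355.58 F [ 0.1  0.5 -0.6]
 or [287.  117.9] [272 113  30  12 189] [0.6324 0.0988 0.0924] ztop 0.0941
 or [161.2 179.8] [156 168  12  25 224] [0.5709 0.2587 0.0515] ztop 0.0535
 or [411.  180.2] [405 168  12  25 213] [ 0.5463 -0.0498  0.0483] ztop 0.0498
```

>>> {"name": "servo_tool", "arguments": {"commands": [[0,0,30,5,50,0,0.2],[0,0,30,5,50,0,0.2],[0,0,30,5,50,0,0.2],[0,0,30,5,50,0,0.2],[0,0,30,5,50,0,0.2]]}}

```text
clock: 8.48
tcp_pos: [0.5601, 0.1568, 0.267]
orientation: [-3.062, -0.702, 0.003]
contact_force: [-0.5, 0.1, -0.2]
grip_width: 0.0684
gripper_force: 0.0
```

>>> {"name": "servo_tool", "arguments": {"commands": [[0,0,30,5,50,-30,0.2],[0,0,30,5,50,-30,0.2],[0,0,30,5,50,-30,0.2],[0,0,30,5,50,-30,0.2],[0,0,30,5,50,-30,0.2]]}}

```text
clock: 8.9
tcp_pos: [0.5651, 0.2064, 0.237]
orientation: [-2.778, -1.465, 0.003]
contact_force: [0.5, 0.5, -1.0]
grip_width: 0.0685
gripper_force: 0.0
```

>>> {"name": "servo_tool", "arguments": {"commands": [[0,0,29.5,4,52,-100,0.2],[0,0,29.5,4,52,-100,0.2],[0,0,29.5,4,52,-100,0.2],[0,0,29.5,4,52,-100,0.2],[0,0,29.5,4,52,-100,0.2]]}}

```text
clock: 9.32
tcp_pos: [0.568, 0.2582, 0.1357]
orientation: [-2.314, -2.122, 0.006]
contact_force: [0.0, -0.0, 0.4]
grip_width: 0.0683
gripper_force: 0.0
```

```bash
python3 - <<'E'
from h import *
im,P,*_=look(); cv2.imwrite('pics/w4.png',im)
E
```

```text
t 9.37 tcp [0.5692 0.2579 0.1372] yaw 84.73000000000002 F [-0.2 -0.3  0.3]
 or [282.8 210.1] [264 203  41  13 423] [0.5689 0.2607 0.052 ] ztop 0.0532
```

>>> {"name": "servo_tool", "arguments": {"commands": [[0,0,0.5,0,3,-40,0.3],[0,0,0.5,0,3,-80,0.3],[0,0,0.5,0,3,-106,0.3],[0,0,0.5,0,3,-106,0.3]]}}

```text
clock: 9.7
tcp_pos: [0.5672, 0.258, 0.0279]
orientation: [-2.315, -2.123, 0.012]
contact_force: [-0.9, -0.8, -0.1]
grip_width: 0.0597
gripper_force: 0.0
```

>>> {"name": "servo_tool", "arguments": {"commands": [[0,0,0,0,0,0,1],[0,0,0,0,0,0,1],[0,0,0,0,0,0,1],[0,0,0,0,0,0,1],[0,0,0,0,0,0,1]]}}

```text
clock: 10.12
tcp_pos: [0.5698, 0.2623, 0.0344]
orientation: [2.308, 2.131, 0.004]
contact_force: [-4.6, 0.8, 3.6]
grip_width: 0.0306
gripper_force: 41.3
```

>>> {"name": "servo_tool", "arguments": {"commands": [[0,0,0,-0.4,-5,12,1],[0,0,0,-1.1,-14,23.5,1],[0,0,0,-2.1,-25.5,32.5,1],[0,0,0,-3.2,-39,38,1],[0,0,0,-3.2,-39,38,1]]}}

```text
clock: 10.53
tcp_pos: [0.5665, 0.2214, 0.0732]
orientation: [-2.31, -2.129, -0.004]
contact_force: [-2.9, 3.2, 3.7]
grip_width: 0.0305
gripper_force: 39.9
```

>>> {"name": "servo_tool", "arguments": {"commands": [[0,0,0,-0.7,-8,1.5,1],[0,0,0,-1.3,-16,2,1],[0,0,0,-1.8,-22,2,1],[0,0,0,-2.2,-26,2,1],[0,0,0,-2.2,-26,2,1]]}}

```text
clock: 10.95
tcp_pos: [0.5646, 0.1965, 0.0748]
orientation: [-2.309, -2.131, -0.005]
contact_force: [-4.3, 3.1, 5.3]
grip_width: 0.0304
gripper_force: 39.0
```

>>> {"name": "servo_tool", "arguments": {"commands": [[0,0,0,0,0,0,0.2],[0,0,0,0,0,0,0.2],[0,0,0,0,0,0,0.2],[0,0,0,0,0,20,0.2],[0,0,0,0,0,50,0.2]]}}

```text
clock: 11.37
tcp_pos: [0.5625, 0.194, 0.1204]
orientation: [-2.307, -2.13, 0.009]
contact_force: [0.4, -0.8, -0.3]
grip_width: 0.0683
gripper_force: 0.0
```

>>> {"name": "servo_tool", "arguments": {"commands": [[0,0,0,-10,-100,100,0.2],[0,0,0,-10,-100,100,0.2],[0,0,0,-10,-100,100,0.2],[0,0,0,-10,-100,100,0.2],[0,0,0,-10,-100,100,0.2]]}}

```text
clock: 11.78
tcp_pos: [0.5563, 0.0916, 0.2257]
orientation: [2.311, 2.12, 0.004]
contact_force: [0.3, 0.4, -0.7]
grip_width: 0.0683
gripper_force: 0.0
```

>>> {"name": "servo_tool", "arguments": {"commands": [[0,0,0,-7,-140,0,0.2],[0,0,0,-7,-140,0,0.2],[0,0,0,-7,-140,0,0.2],[0,0,0,-7,-140,0,0.2],[0,0,0,-7,-140,0,0.2]]}}

```text
clock: 12.2
tcp_pos: [0.5463, -0.0495, 0.2209]
orientation: [2.316, 2.123, -0.005]
contact_force: [-0.5, 0.6, -0.3]
grip_width: 0.068
gripper_force: 0.0
```

```bash
python3 - <<'E'
from h import *
im,P,*_=look(); cv2.imwrite('pics/w5.png',im)
E
```

```text
t 12.25 tcp [ 0.5466 -0.0461  0.2212] yaw 85.22000000000003 F [-1.1  1.5 -0.2]
 or [192.3  18.9] [183   0  16  33 287] [0.4894 0.1025 0.0921] ztop 0.0941
 or [368.8  18. ] [363   0  16  31 243] [0.6267 0.0902 0.0924] ztop 0.0945
 or [280.9 189.6] [267 184  29  12 293] [ 0.5453 -0.0504  0.0482] ztop 0.0498
```

>>> {"name": "servo_tool", "arguments": {"commands": [[0,0,0.2,-1,-4,-40,0.3],[0,0,0.2,-1,-4,-80,0.3],[0,0,0.2,-1,-4,-110,0.3],[0,0,0.2,-1,-4,-110,0.3]]}}

```text
clock: 12.58
tcp_pos: [0.5416, -0.0458, 0.1064]
orientation: [-2.294, -2.134, 0.01]
contact_force: [-1.0, -0.1, -0.4]
grip_width: 0.0597
gripper_force: 0.0
```

>>> {"name": "servo_tool", "arguments": {"commands": [[0,0,0,0,0,-40,0.3],[0,0,0,0,0,-82,0.3],[0,0,0,0,0,-82,0.3],[0,0,0,0,0,-82,0.3]]}}

```text
clock: 12.92
tcp_pos: [0.5453, -0.0463, 0.0302]
orientation: [-2.3, -2.136, 0.003]
contact_force: [1.0, -0.6, 0.2]
grip_width: 0.0596
gripper_force: 0.0
```

>>> {"name": "servo_tool", "arguments": {"commands": [[0,0,0,0,0,0,1],[0,0,0,0,0,0,1],[0,0,0,0,0,0,1],[0,0,0,0,0,0,1],[0,0,0,0,0,0,1]]}}

```text
clock: 13.33
tcp_pos: [0.5454, -0.0474, 0.0325]
orientation: [2.304, 2.135, -0.001]
contact_force: [-4.9, 1.6, 2.1]
grip_width: 0.0308
gripper_force: 41.0
```

>>> {"name": "servo_tool", "arguments": {"commands": [[0,0,0,0.5,6,15,1],[0,0,0,1.2,15,26.5,1],[0,0,0,2.2,26.5,35.5,1],[0,0,0,3.3,40,41,1],[0,0,0,3.3,40,41,1]]}}

```text
clock: 13.75
tcp_pos: [0.5487, -0.006, 0.074]
orientation: [2.301, 2.138, -0.002]
contact_force: [-8.5, -3.0, 7.9]
grip_width: 0.0304
gripper_force: 39.0
```

>>> {"name": "servo_tool", "arguments": {"commands": [[0,0,0,0.7,8,1.5,1],[0,0,0,1.3,16,2,1],[0,0,0,1.8,22,2,1],[0,0,0,2.2,26,2,1],[0,0,0,2.2,26,2,1]]}}

```text
clock: 14.17
tcp_pos: [0.5505, 0.0174, 0.0749]
orientation: [2.302, 2.135, -0.006]
contact_force: [-6.6, -5.3, 3.5]
grip_width: 0.0289
gripper_force: 39.9
```

>>> {"name": "servo_tool", "arguments": {"commands": [[0,0,0,0,0,0,0.2],[0,0,0,0,0,0,0.2],[0,0,0,0,0,0,0.2],[0,0,0,0,0,20,0.2],[0,0,0,0,0,50,0.2]]}}

```text
clock: 14.58
tcp_pos: [0.5504, 0.0186, 0.1225]
orientation: [-2.301, -2.135, 0.003]
contact_force: [1.3, -0.8, 0.2]
grip_width: 0.0679
gripper_force: 0.0
```

>>> {"name": "servo_tool", "arguments": {"commands": [[0,0,0,-50,-20,140,0.2],[0,0,0,-50,-20,140,0.2],[0,0,0,-50,-20,140,0.2],[0,0,0,-50,-20,140,0.2],[0,0,0,-50,-20,140,0.2]]}}

```text
clock: 15.0
tcp_pos: [0.5038, -0.0013, 0.2697]
orientation: [2.298, 2.13, 0.011]
contact_force: [-0.4, -0.2, -0.6]
grip_width: 0.0682
gripper_force: 0.0
```

```bash
python3 - <<'E'
from h import *
im,P,*_=look(); cv2.imwrite('pics/w6.png',im)
k=(P[...,2]>.062)&(P[...,2]<.08)&(im.max(-1)<90)&(P[...,1]<.03)&(P[...,1]>-.08)
for c,s,m in blobs(k,60): q=P[m]; print(' knob',c.round(1),s[4],np.nanmedian(q,0).round(4),cv2.minAreaRect(q[:,:2].astype(np.float32)*1000))
for n in ['scene','side']:
    im,d,T,f,ci=cam(n); P=cloud(d,T,f,ci); cv2.imwrite(f'pics/{n}2.png',im)
    for c,s,m in blobs(orange(im),12): print(n,c.round(1),s[4],np.nanmedian(P[m],0).round(4))
E
```

```text
t 15.05 tcp [ 0.5033 -0.0015  0.2671] yaw 85.64 F [ 0.8  0.2 -0.5]
 or [252.8  78.9] [247  61  12  35 231] [0.487  0.1098 0.0922] ztop 0.094
 or [396.4  79.3] [392  62  14  34 182] [0.6268 0.0992 0.0926] ztop 0.0943
 or [320.8 178.6] [307 175  30  11 171] [0.5484 0.0064 0.0922] ztop 0.094
 knob [228.7 207.2] 431 [ 0.4433 -0.0229  0.0742] ((440.468505859375, -25.27857208251953), (13.906015396118164, 40.48324203491211), 85.1950454711914)
scene [350.4 211.9] 29 [0.4891 0.1134 0.0913]
scene [293.  238.6] 25 [0.6346 0.1013 0.0911]
side [275.8 211. ] 39 [0.5469 0.0078 0.0897]
side [219.6 220.3] 35 [0.6248 0.1021 0.0902]
side [272.9 249.8] 37 [0.4799 0.1154 0.0902]
side [207.1 262.4] 45 [0.5627 0.214  0.0897]
```

View pics/w6.png

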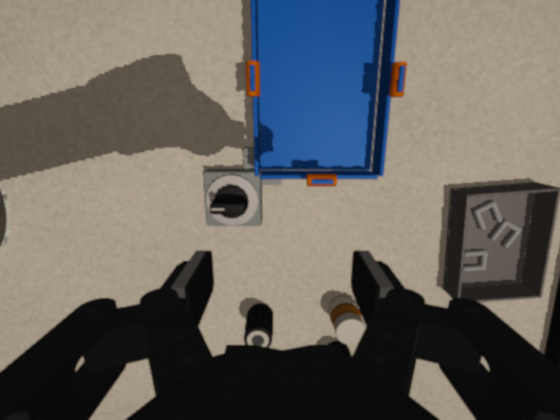

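All four walls are upright (beads at z top 0.094, within 2–3 mm of hinge lines); knob bar at (230,207), couplings and jar at the lower edge.

>>> {"name": "servo_tool", "arguments": {"commands": [[0,0,30,-20,-8,-30,0.4],[0,0,30,-20,-8,-30,0.4],[0,0,30,-20,-8,-30,0.4],[0,0,30,-20,-8,-30,0.4],[0,0,30,-20,-8,-30,0.4]]}}

```text
clock: 15.57
tcp_pos: [0.481, -0.0094, 0.2318]
orientation: [-1.664, -2.662, 0.0]
contact_force: [0.7, 1.1, 0.6]
grip_width: 0.0516
gripper_force: 0.0
```

>>> {"name": "servo_tool", "arguments": {"commands": [[0,0,30,-20,-8,-30,0.4],[0,0,30,-20,-8,-30,0.4],[0,0,30,-20,-8,-30,0.4],[0,0,30,-20,-8,-30,0.4],[0,0,30,-20,-8,-30,0.4]]}}

```text
clock: 15.98
tcp_pos: [0.4613, -0.0175, 0.2024]
orientation: [-0.923, -3.001, -0.001]
contact_force: [0.0, -0.4, 0.0]
grip_width: 0.0513
gripper_force: 0.0
```

>>> {"name": "servo_tool", "arguments": {"commands": [[0,0,29.7,-22,-7,-60,0.4],[0,0,29.7,-22,-7,-60,0.4],[0,0,29.7,-22,-7,-60,0.4],[0,0,29.7,-22,-7,-60,0.4],[0,0,29.7,-22,-7,-60,0.4]]}}

```text
clock: 16.4
tcp_pos: [0.4392, -0.0246, 0.1424]
orientation: [-0.126, -3.137, -0.002]
contact_force: [0.7, -0.2, 0.4]
grip_width: 0.0512
gripper_force: 0.0
```

```bash
python3 - <<'E'
from h import *
im,P,*_=look(); cv2.imwrite('pics/w7.png',im)
k=(P[...,2]>.062)&(P[...,2]<.08)&(im.max(-1)<90)&(P[...,1]<.03)&(P[...,1]>-.08)
for c,s,m in blobs(k,60): q=P[m]; print(' knob',c.round(1),s[4],np.nanmedian(q,0).round(4),cv2.minAreaRect(q[:,:2].astype(np.float32)*1000))
E
```

```text
t 16.45 tcp [ 0.4395 -0.0246  0.1428] yaw 175.18 F [ 1.1  0.6 -0.1]
 or [472.8 268.9] [453 264  47  16 354] [0.4814 0.1061 0.092 ] ztop 0.0939
 or [327.4 342.5] [320 340  16   5  59] [0.5349 0.0024 0.0925] ztop 0.0947
 knob [280.3 217.1] 903 [ 0.439  -0.0258  0.0745] ((439.4416809082031, -25.71469497680664), (13.479425430297852, 40.51914596557617), 85.45830535888672)
 knob [323.  322.2] 124 [0.537  0.0023 0.067 ] ((534.1488037109375, 3.2710189819335938), (4.648233413696289, 29.70516014099121), 85.34038543701172)
```

>>> {"name": "servo_tool", "arguments": {"commands": [[0,0,0,0,-0.7,-40,0.4],[0,0,0,0,-0.7,-80,0.4],[0,0,0,0,-0.7,-90,0.4],[0,0,0,0,-0.7,-90,0.4]], "force": 60}}

```text
clock: 16.78
tcp_pos: [0.4376, -0.0252, 0.0513]
orientation: [-0.131, -3.133, -0.001]
contact_force: [-0.6, 0.1, 0.6]
grip_width: 0.0514
gripper_force: 0.0
```

>>> {"name": "servo_tool", "arguments": {"commands": [[0,0,0,0,0,0,1],[0,0,0,0,0,0,1],[0,0,0,0,0,0,1],[0,0,0,0,0,0,1],[0,0,0,0,0,0,1]]}}

```text
clock: 17.2
tcp_pos: [0.4411, -0.0254, 0.0552]
orientation: [0.129, 3.135, -0.001]
contact_force: [-1.6, -0.5, 7.3]
grip_width: 0.0124
gripper_force: 59.7
```

>>> {"name": "servo_tool", "arguments": {"commands": [[0,0,-6.5,0,0,0,1],[0,0,-13,0,0,0,1],[0,0,-19.5,0,0,0,1],[0,0,-26,0,0,0,1],[0,0,-32,0,0,0,1]]}}

```text
clock: 17.62
tcp_pos: [0.4408, -0.0262, 0.0552]
orientation: [0.996, 2.976, -0.001]
contact_force: [-2.3, -0.9, 7.6]
grip_width: 0.0129
gripper_force: 59.8
```

>>> {"name": "servo_tool", "arguments": {"commands": [[0,0,-6.5,0,0,0,1],[0,0,-13,0,0,0,1],[0,0,-19.5,0,0,0,1],[0,0,-26,0,0,0,1],[0,0,-32,0,0,0,1]]}}

```text
clock: 18.03
tcp_pos: [0.4402, -0.0266, 0.0552]
orientation: [1.779, 2.586, -0.001]
contact_force: [-3.4, -3.7, 10.5]
grip_width: 0.0125
gripper_force: 60.3
```

>>> {"name": "servo_tool", "arguments": {"commands": [[0,0,0,0,0,0,0.4],[0,0,0,0,0,0,0.4],[0,0,0,0,0,0,0.4],[0,0,0,0,0,40,0.4],[0,0,0,0,0,80,0.4]]}}

```text
clock: 18.45
tcp_pos: [0.4376, -0.025, 0.1326]
orientation: [-1.764, -2.592, 0.002]
contact_force: [2.0, -0.1, 0.9]
grip_width: 0.0513
gripper_force: 0.0
```

>>> {"name": "servo_tool", "arguments": {"commands": [[0,0,0,20,-110,90,0.1],[0,0,0,20,-110,90,0.1],[0,0,0,20,-110,90,0.1],[0,0,0,20,-110,90,0.1],[0,0,0,20,-110,90,0.1]]}}

```text
clock: 18.87
tcp_pos: [0.4617, -0.14, 0.2264]
orientation: [1.774, 2.585, 0.002]
contact_force: [0.4, -0.8, -0.5]
grip_width: 0.0769
gripper_force: 0.0
```

>>> {"name": "servo_tool", "arguments": {"commands": [[0,0,0,40,-140,60,0],[0,0,0,40,-140,60,0],[0,0,0,40,-140,60,0],[0,0,0,40,-140,60,0],[0,0,0,40,-140,60,0]]}}

```text
clock: 19.28
tcp_pos: [0.5007, -0.2819, 0.2846]
orientation: [1.776, 2.586, -0.001]
contact_force: [0.2, 0.1, 0.5]
grip_width: 0.0853
gripper_force: 0.0
```

```bash
python3 - <<'E'
from h import *
im,P,*_=look(); cv2.imwrite('pics/w8.png',im)
k=(P[...,2]>.055)&(P[...,2]<.08)
for c,s,m in blobs(k,60): q=P[m]; print(' top',c.round(1),s[4],np.nanmedian(q,0).round(4),cv2.minAreaRect(q[:,:2].astype(np.float32)*1000),im[m].mean(0).round())
E
```

```text
t 19.33 tcp [ 0.5001 -0.2781  0.2832] yaw 111.18 F [-0.6  0.4 -1.2]
 top [264.  116.2] 929 [ 0.4558 -0.2199  0.0613] ((456.2376708984375, -219.72738647460938), (38.574119567871094, 38.05219650268555), 20.644611358642578) [37. 42. 46.]
 top [364.2 154.6] 944 [ 0.5835 -0.2183  0.0608] ((584.3107299804688, -218.47512817382812), (40.69274139404297, 40.723934173583984), 85.68177795410156) [122. 137. 144.]
 top [329.1 211.2] 740 [ 0.5723 -0.2986  0.0613] ((572.8037719726562, -299.4590148925781), (38.144996643066406, 39.02830505371094), 20.850303649902344) [78. 86. 90.]
 top [304.6 265. ] 305 [ 0.5739 -0.3826  0.0585] ((572.125244140625, -379.71044921875), (49.93231964111328, 51.504302978515625), 21.156217575073242) [104. 115. 118.]
```

View pics/w8.png

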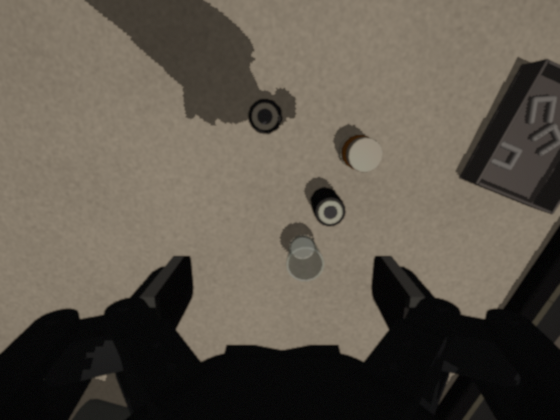

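Couplings A at (265,116) and B at (329,210); B stands between jar (364,154) and beaker (305,260), so it is gripped along world x.

>>> {"name": "servo_tool", "arguments": {"commands": [[0,0,-25.9,-44,58,-130,0],[0,0,-25.9,-44,58,-130,0],[0,0,-25.9,-44,58,-130,0],[0,0,-25.9,-44,58,-130,0],[0,0,-25.9,-44,58,-130,0]], "force": 40}}

```text
clock: 19.75
tcp_pos: [0.45, -0.212, 0.1481]
orientation: [-2.296, -2.127, 0.007]
contact_force: [-0.3, 0.4, -0.5]
grip_width: 0.0852
gripper_force: 0.0
```

```bash
cat >> h.py <<'E'
def tops(P,im,lo=.055,hi=.08):
    k=(P[...,2]>lo)&(P[...,2]<hi)
    for c,s,m in blobs(k,60): q=P[m]; print(' top',c.round(1),s[4],np.nanmedian(q,0).round(4),cv2.minAreaRect(q[:,:2].astype(np.float32)*1000),im[m].mean(0).round())
E
python3 - <<'E'
from h import *
im,P,*_=look(); tops(P,im)
im,d,T,f,ci=cam('scene'); cv2.imwrite('pics/scene3.png',im); P=cloud(d,T,f,ci)
k=(P[...,2]>.06)&(P[...,2]<.08)&(im.max(-1)<70)&(abs(P[...,0]-.44)<.05)&(abs(P[...,1]+.025)<.05)
for c,s,m in blobs(k,30): q=P[m]; print(' knob',c.round(1),s[4],np.nanmedian(q,0).round(4),cv2.minAreaRect(q[:,:2].astype(np.float32)*1000))
E
```

```text
t 19.8 tcp [ 0.453  -0.2141  0.1509] yaw 85.81 F [ 0.2 -0.5  1.3]
 top [450.8 206.3] 2217 [ 0.583  -0.2167  0.0608] ((583.9780883789062, -217.86160278320312), (40.83018493652344, 41.476139068603516), 36.77350616455078) [127. 142. 151.]
 top [290.1 219.5] 1821 [ 0.4558 -0.2182  0.0612] ((455.6602478027344, -219.40444946289062), (39.21897506713867, 38.616050720214844), 46.80992889404297) [78. 87. 92.]
 top [439.1 287.7] 592 [ 0.5784 -0.2879  0.061 ] ((579.1127319335938, -289.4255065917969), (17.425569534301758, 35.143123626708984), 63.78565979003906) [64. 71. 76.]
 knob [323.4 181.5] 132 [ 0.4441 -0.0207  0.0705] ((442.3711242675781, -23.116357803344727), (17.486417770385742, 42.3856315612793), 19.71810531616211)
```

View pics/scene3.png

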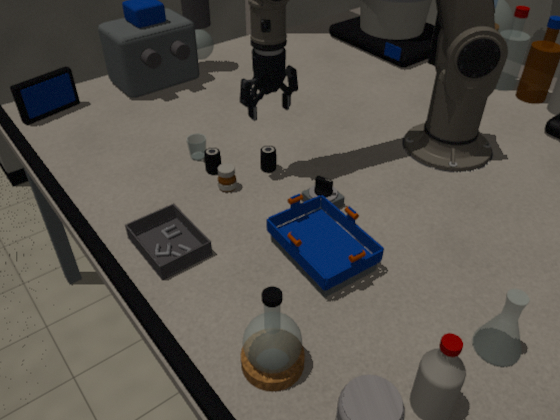

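Knob bar now turned (~65°) at (323,184), all walls up, just two couplings present.

>>> {"name": "servo_tool", "arguments": {"commands": [[0,0,0,0,0,-40,0],[0,0,0,0,0,-80,0],[0,0,0,0,0,-115,0],[0,0,0,0,0,-133,0],[0,0,0,0,0,-133,0]]}}

```text
clock: 20.27
tcp_pos: [0.4552, -0.2173, 0.0182]
orientation: [-2.303, -2.132, 0.001]
contact_force: [-1.5, 0.2, -0.1]
grip_width: 0.0852
gripper_force: 0.0
```

>>> {"name": "servo_tool", "arguments": {"commands": [[0,0,0,0,0,0,1],[0,0,0,0,0,0,1],[0,0,0,0,0,0,1],[0,0,0,0,0,0,1],[0,0,0,0,0,0,1]]}}

```text
clock: 20.68
tcp_pos: [0.457, -0.2183, 0.0223]
orientation: [2.305, 2.129, 0.002]
contact_force: [-1.4, 0.4, 7.8]
grip_width: 0.0391
gripper_force: 39.5
```

>>> {"name": "servo_tool", "arguments": {"commands": [[0,0,0,0,0,40,1],[0,0,0,0,0,80,1],[0,0,0,0,0,120,1],[0,0,0,0,0,150,1],[0,0,0,0,0,150,1]]}}

```text
clock: 21.1
tcp_pos: [0.4596, -0.2189, 0.1776]
orientation: [2.299, 2.124, 0.007]
contact_force: [1.5, -0.4, -1.2]
grip_width: 0.0393
gripper_force: 40.8
```

>>> {"name": "servo_tool", "arguments": {"commands": [[0,0,0,50,140,0,1],[0,0,0,50,140,0,1],[0,0,0,50,140,0,1],[0,0,0,50,140,0,1],[0,0,0,50,140,0,1]]}}

```text
clock: 21.52
tcp_pos: [0.5075, -0.0708, 0.1714]
orientation: [2.298, 2.142, 0.007]
contact_force: [0.1, 1.4, -0.2]
grip_width: 0.0391
gripper_force: 40.8
```

>>> {"name": "servo_tool", "arguments": {"commands": [[0,0,0,47,139,0,1],[0,0,0,47,139,0,1],[0,0,0,47,139,0,1],[0,0,0,47,139,0,1],[0,0,0,47,139,0,1]]}}

```text
clock: 21.93
tcp_pos: [0.5536, 0.0679, 0.1712]
orientation: [-2.298, -2.14, -0.007]
contact_force: [0.5, 0.7, -0.8]
grip_width: 0.039
gripper_force: 40.8
```

```bash
python3 - <<'E'
from h import *
im,P,*_=look(); o=r.get_obs(); print(o['grip_width'],o['gripper_force']); cv2.imwrite('pics/w9.png',im)
E
```

```text
t 21.98 tcp [0.5529 0.0643 0.1707] yaw 85.75 F [-0.6 -0.3 -1.7]
 or [284.4  13.6] [261   0  48  22 604] [0.5661 0.2042 0.0921] ztop 0.0942
 or [188.3 163.3] [177 145  18  42 318] [0.4895 0.1142 0.0922] ztop 0.094
 or [377.2 165.7] [370 146  21  43 396] [0.6265 0.1017 0.0921] ztop 0.0942
0.039245009300232475 40.81135332584381
```

View pics/w9.png

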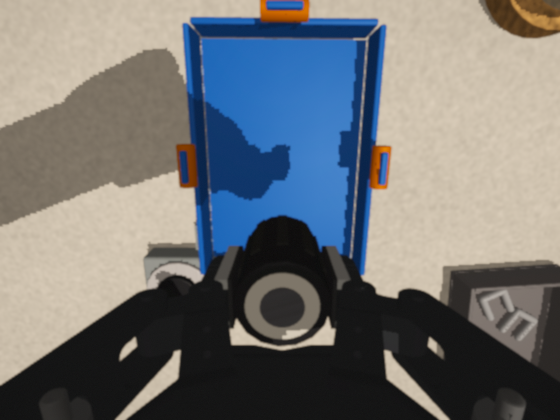

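Coupling is held upright at (285,290) over the case's right half; walls still up.

>>> {"name": "servo_tool", "arguments": {"commands": [[0,0,0,0.5,-2,-40,1],[0,0,0,0.5,-2,-75,1],[0,0,0,0.5,-2,-100,1],[0,0,0,0.5,-2,-113,1],[0,0,0,0.5,-2,-116,1]]}}

```text
clock: 22.4
tcp_pos: [0.5512, 0.0571, 0.0525]
orientation: [-2.308, -2.129, 0.007]
contact_force: [-0.1, -0.4, -0.4]
grip_width: 0.0391
gripper_force: 41.0
```

>>> {"name": "servo_tool", "arguments": {"commands": [[0,0,0,0,0,0,1],[0,0,0,0,0,0,0.35],[0,0,0,0,0,0,0.35],[0,0,0,0,0,0,0.35],[0,0,0,0,0,15,0.35]]}}

```text
clock: 22.82
tcp_pos: [0.552, 0.059, 0.0685]
orientation: [-2.307, -2.131, 0.003]
contact_force: [-0.2, -0.8, -0.2]
grip_width: 0.0556
gripper_force: 0.0
```

>>> {"name": "servo_tool", "arguments": {"commands": [[0,0,0,0,0,40,0.35],[0,0,0,0,0,80,0.35],[0,0,0,0,0,120,0.35],[0,0,0,0,0,150,0.35],[0,0,0,0,0,150,0.35]]}}

```text
clock: 23.23
tcp_pos: [0.5571, 0.0608, 0.2272]
orientation: [2.302, 2.126, 0.016]
contact_force: [0.5, -0.2, 0.4]
grip_width: 0.0557
gripper_force: 0.0
```

```bash
python3 - <<'E'
from h import *
im,P,*_=look(); tops(P,im,.08,.1); cv2.imwrite('pics/w10.png',im)
for n in ['scene','side']:
  im,d,T,f,ci=cam(n); P=cloud(d,T,f,ci); print(n)
  k=(P[...,2]>.02)&(P[...,2]<.1)&(im.max(-1)<70)&(P[...,0]>.4)&(P[...,0]<.7)&(P[...,1]<.25)&(P[...,1]>-.36)
  for c,s,m in blobs(k,60): q=P[m]; print(c.round(0),s[4],np.nanpercentile(q,5,axis=0).round(3),np.nanpercentile(q,95,axis=0).round(3))
E
```

```text
t 23.28 tcp [0.5557 0.0601 0.2241] yaw 85.45 F [0.5 0.2 0.8]
 or [275.4  26.1] [257  16  38  17 397] [0.5658 0.2045 0.0922] ztop 0.0942
 or [352.9 150.1] [348 133  15  35 213] [0.6267 0.1001 0.0924] ztop 0.0942
 or [276.6 250.4] [262 247  31  12 210] [0.5495 0.0072 0.0915] ztop 0.0941
 top [541.9   4.1] 336 [0.7897 0.2069 0.0836] ((790.1636352539062, 206.5279541015625), (5.950162410736084, 36.06237030029297), 79.7630386352539) [ 87. 108. 120.]
 top [275.1  24. ] 738 [0.5655 0.2063 0.0928] ((565.5223388671875, 207.71226501464844), (13.256678581237793, 31.654878616333008), 85.53594970703125) [ 55.  76. 122.]
 top [197.3 150.4] 547 [0.4871 0.111  0.0929] ((485.71246337890625, 110.57923889160156), (31.638059616088867, 13.720952033996582), 84.82906341552734) [37. 47. 77.]
 top [354.6 150.3] 535 [0.6284 0.0996 0.0929] ((629.9594116210938, 98.98919677734375), (31.819124221801758, 13.258063316345215), 85.216796875) [ 59.  75. 118.]
 top [276.1 199.9] 1324 [0.5539 0.0587 0.0912] ((553.6607055664062, 57.50282669067383), (38.967655181884766, 38.68288803100586), 20.4388370513916) [101. 106. 110.]
 top [276.5 252.5] 443 [0.5495 0.0054 0.0926] ((549.4037475585938, 3.1606736183166504), (13.495997428894043, 31.562511444091797), 85.18922424316406) [ 61.  80. 123.]
scene
[212. 160.] 236 [ 0.56  -0.303  0.023] [ 0.594 -0.277  0.06 ]
[228. 179.] 166 [ 0.571 -0.211  0.024] [ 0.605 -0.194  0.054]
[323. 187.] 312 [ 0.431 -0.037  0.039] [ 0.457 -0.003  0.074]
[326. 224.] 2212 [0.482 0.003 0.029] [0.581 0.172 0.088]
[324. 263.] 1378 [0.515 0.033 0.033] [0.639 0.215 0.071]
side
[332. 168.] 189 [ 0.553 -0.296  0.022] [ 0.584 -0.278  0.059]
[260. 236.] 452 [0.532 0.052 0.034] [0.565 0.078 0.089]
[325. 237.] 271 [ 0.421 -0.037  0.039] [ 0.454 -0.004  0.074]
[324. 254.] 92 [ 0.401 -0.037  0.02 ] [0.469 0.014 0.026]
```

>>> {"name": "servo_tool", "arguments": {"commands": [[0,0,0,9,-180,0,0],[0,0,0,9,-180,0,0],[0,0,0,9,-180,0,0],[0,0,0,9,-180,0,0],[0,0,0,9,-180,0,0]]}}

```text
clock: 23.8
tcp_pos: [0.5604, -0.1287, 0.2173]
orientation: [-2.316, -2.122, 0.007]
contact_force: [-0.4, -0.6, -0.3]
grip_width: 0.0853
gripper_force: 0.0
```

>>> {"name": "servo_tool", "arguments": {"commands": [[0,0,0,8,-180,-60,0],[0,0,0,8,-180,-60,0],[0,0,0,8,-180,-60,0],[0,0,0,8,-180,-60,0],[0,0,0,8,-180,-60,0]]}}

```text
clock: 24.22
tcp_pos: [0.5672, -0.3059, 0.1556]
orientation: [-2.311, -2.124, 0.006]
contact_force: [-0.5, -0.8, 0.5]
grip_width: 0.0854
gripper_force: 0.0
```

```bash
python3 - <<'E'
from h import *
im,P,*_=look(); tops(P,im); cv2.imwrite('pics/w11.png',im)
E
```

```text
t 24.27 tcp [ 0.566  -0.3097  0.1543] yaw 84.93 F [-1.1 -3.6 -0.7]
 top [295.   93.4] 2557 [ 0.5846 -0.2177  0.0608] ((584.6310424804688, -217.7216796875), (40.72074890136719, 40.40688705444336), 85.18547821044922) [130. 146. 155.]
 top [288.5 199.4] 1788 [ 0.5734 -0.2979  0.0612] ((573.3484497070312, -299.0459899902344), (38.8685188293457, 39.00874710083008), 6.546975135803223) [60. 67. 71.]
 top [293.9 286.6] 702 [ 0.5722 -0.3819  0.0585] ((571.9336547851562, -379.087646484375), (50.5620002746582, 51.15174102783203), 31.286941528320312) [109. 122. 124.]
```

>>> {"name": "servo_tool", "arguments": {"commands": [[0,0,0.5,0,0,-40,0],[0,0,0.5,0,0,-60,0],[0,0,0.5,0,0,-60,0],[0,0,0.5,0,0,-60,0],[0,0,0.5,0,0,-60,0]]}}

```text
clock: 24.68
tcp_pos: [0.5708, -0.3001, 0.1001]
orientation: [2.297, 2.142, 0.001]
contact_force: [1.1, 0.5, 0.4]
grip_width: 0.0855
gripper_force: 0.0
```

>>> {"name": "servo_tool", "arguments": {"commands": [[0,0,0,2.3,1,-30,0],[0,0,0,2.3,1,-60,0],[0,0,0,2.3,1,-78,0],[0,0,0,2.3,1,-78,0],[0,0,0,2.3,1,-78,0]]}}

```text
clock: 25.1
tcp_pos: [0.573, -0.2995, 0.0223]
orientation: [2.298, 2.142, 0.001]
contact_force: [0.6, 0.5, 1.1]
grip_width: 0.0855
gripper_force: 0.0
```

>>> {"name": "servo_tool", "arguments": {"commands": [[0,0,0,0,0,0,1],[0,0,0,0,0,0,1],[0,0,0,0,0,0,1],[0,0,0,0,0,0,1],[0,0,0,0,0,0,1]]}}

```text
clock: 25.52
tcp_pos: [0.5733, -0.3, 0.0229]
orientation: [2.297, 2.14, 0.001]
contact_force: [-1.7, 0.8, 5.4]
grip_width: 0.0392
gripper_force: 39.9
```

>>> {"name": "servo_tool", "arguments": {"commands": [[0,0,0,0,0,40,1],[0,0,0,0,0,80,1],[0,0,0,0,0,120,1],[0,0,0,0,0,150,1],[0,0,0,0,0,150,1]]}}

```text
clock: 25.93
tcp_pos: [0.5765, -0.3009, 0.1795]
orientation: [2.29, 2.134, 0.007]
contact_force: [0.8, -0.6, -0.4]
grip_width: 0.0393
gripper_force: 40.7
```

>>> {"name": "servo_tool", "arguments": {"commands": [[0,0,0,-4,150,0,1],[0,0,0,-4,150,0,1],[0,0,0,-4,150,0,1],[0,0,0,-4,150,0,1],[0,0,0,-4,150,0,1]]}}

```text
clock: 26.35
tcp_pos: [0.5685, -0.1412, 0.1717]
orientation: [-2.286, -2.152, -0.004]
contact_force: [-0.0, 0.2, -0.8]
grip_width: 0.0393
gripper_force: 40.7
```

>>> {"name": "servo_tool", "arguments": {"commands": [[0,0,0,-4,150,0,1],[0,0,0,-4,150,0,1],[0,0,0,-4,150,0,1],[0,0,0,-4,150,0,1],[0,0,0,-4,150,0,1]]}}

```text
clock: 26.77
tcp_pos: [0.5638, 0.0083, 0.1718]
orientation: [-2.286, -2.152, -0.005]
contact_force: [-1.4, -0.2, 0.3]
grip_width: 0.0391
gripper_force: 40.7
```

>>> {"name": "servo_tool", "arguments": {"commands": [[0,0,0,-4,150,0,1],[0,0,0,-4,150,0,1],[0,0,0,-4,150,0,1],[0,0,0,-4,150,0,1],[0,0,0,-4,150,0,1]]}}

```text
clock: 27.18
tcp_pos: [0.5592, 0.158, 0.1719]
orientation: [-2.286, -2.15, -0.006]
contact_force: [-1.1, 0.1, -0.3]
grip_width: 0.0393
gripper_force: 40.7
```

```bash
python3 - <<'E'
from h import *
im,P,*_=look(); cv2.imwrite('pics/w12.png',im); o=r.get_obs(); print(o['grip_width'],o['gripper_force'])
E
```

```text
t 27.23 tcp [0.5598 0.1541 0.1715] yaw 86.30000000000001 F [-0.5 -1.1 -0.1]
 or [285.3 147. ] [265 139  43  18 481] [0.5655 0.2112 0.0921] ztop 0.0941
 or [198.6 265.7] [189 256  16  26 210] [0.4901 0.1213 0.0921] ztop 0.0944
 or [369.7 268.1] [364 260  16  22 182] [0.6274 0.1099 0.0923] ztop 0.0941
0.0391781598253273 40.74563026428223
```

View pics/w12.png

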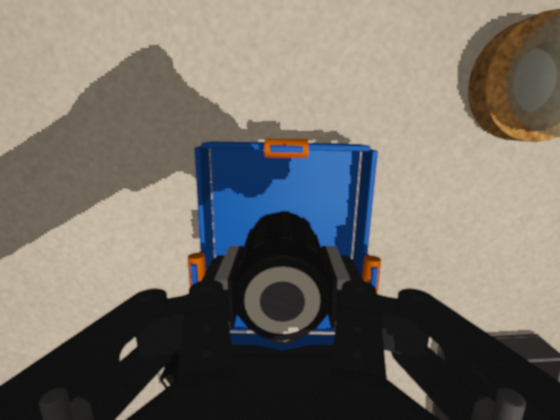

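Second coupling held upright at (285,285) over the left half; walls up. Lower and release.

>>> {"name": "servo_tool", "arguments": {"commands": [[0,0,0,0.5,0,-40,1],[0,0,0,0.5,0,-75,1],[0,0,0,0.5,0,-100,1],[0,0,0,0.5,0,-113,1],[0,0,0,0.5,0,-117,1]]}}

```text
clock: 27.65
tcp_pos: [0.5592, 0.1475, 0.0529]
orientation: [-2.3, -2.139, 0.01]
contact_force: [-12.8, -6.9, 29.0]
grip_width: 0.039
gripper_force: 43.3
```

>>> {"name": "servo_tool", "arguments": {"commands": [[0,0,0,0,0,0,1],[0,0,0,0,0,0,0.35],[0,0,0,0,0,0,0.35],[0,0,0,0,0,0,0.35],[0,0,0,0,0,15,0.35]]}}

```text
clock: 28.07
tcp_pos: [0.5597, 0.1495, 0.0679]
orientation: [-2.298, -2.141, 0.005]
contact_force: [0.2, 0.2, 0.1]
grip_width: 0.0554
gripper_force: 0.0
```

>>> {"name": "servo_tool", "arguments": {"commands": [[0,0,0,0,0,40,0.35],[0,0,0,0,0,80,0.35],[0,0,0,0,0,120,0.35],[0,0,0,0,-20,150,0.35],[0,0,0,0,-50,180,0.35]]}}

```text
clock: 28.48
tcp_pos: [0.561, 0.1042, 0.2521]
orientation: [2.292, 2.148, 0.007]
contact_force: [1.7, -0.1, 1.1]
grip_width: 0.0554
gripper_force: 0.0
```

```bash
python3 - <<'E'
from h import *
im,P,*_=look(); tops(P,im,.08,.1); cv2.imwrite('pics/w13.png',im)
im,d,T,f,ci=cam('scene'); P=cloud(d,T,f,ci); cv2.imwrite('pics/sc13.png',cv2.resize(im[120:320,170:430],None,fx=3,fy=3))
E
```

```text
t 28.53 tcp [0.5646 0.0952 0.2572] yaw 85.7 F [ 1.8 -5.1  3.2]
 or [278.1  84.5] [262  76  34  16 283] [0.5649 0.2056 0.0921] ztop 0.0942
 or [346.1 190. ] [342 177  13  30 161] [0.6269 0.1031 0.0925] ztop 0.094
 or [211.6 194. ] [204 183  12  23 114] [0.4899 0.1069 0.0914] ztop 0.0941
 or [276.4 277.2] [264 274  27  11 159] [0.5492 0.0071 0.0916] ztop 0.094
 top [505.8  41.5] 2820 [0.7682 0.227  0.0911] ((781.834716796875, 228.0727081298828), (37.79199981689453, 88.30722045898438), 51.67213439941406) [ 91. 106. 112.]
 top [278.6  84.1] 523 [0.5658 0.2073 0.0928] ((565.85888671875, 208.2157440185547), (13.780609130859375, 31.543170928955078), 84.35537719726562) [ 55.  75. 124.]
 top [278.2 146.6] 1247 [0.5614 0.1501 0.0913] ((561.2857055664062, 149.61865234375), (38.71243667602539, 39.01102066040039), 24.516746520996094) [81. 85. 88.]
 top [207.8 189.6] 428 [0.4871 0.1122 0.0926] ((485.5010681152344, 110.60379028320312), (31.72850799560547, 13.301398277282715), 85.39413452148438) [ 57.  73. 114.]
 top [347.1 191.5] 419 [0.6286 0.1006 0.0928] ((629.8303833007812, 99.25885009765625), (31.734344482421875, 13.122444152832031), 85.42242431640625) [ 57.  72. 115.]
 top [276.8 232.8] 1060 [0.5538 0.0595 0.0911] ((553.573486328125, 57.8021240234375), (39.04712677001953, 38.64499282836914), 41.445247650146484) [ 94.  99. 103.]
 top [276.5 279. ] 363 [0.5496 0.0055 0.0923] ((549.037353515625, 3.1212406158447266), (13.776444435119629, 31.55099868774414), 86.23149871826172) [ 58.  78. 121.]
```

View pics/sc13.png

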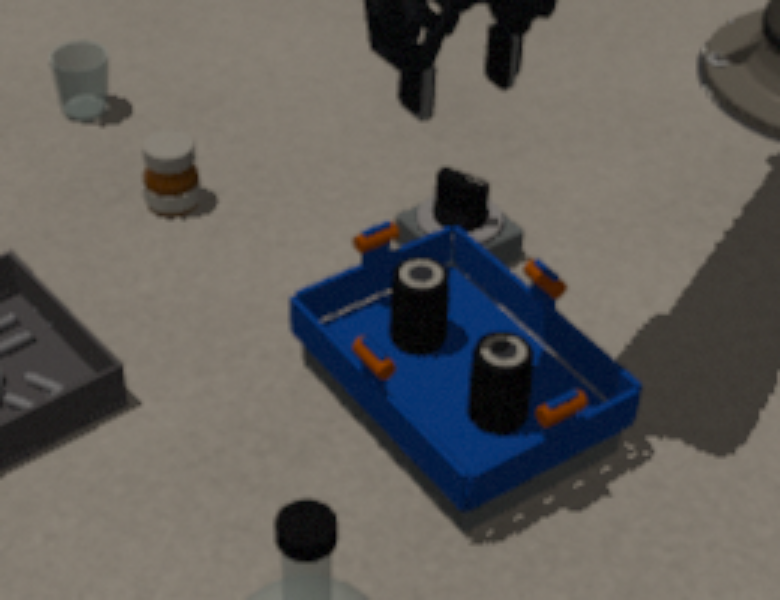

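Both couplings stand on the case floor (420,305 and 500,380), walls up, knob turned, jar and beaker standing. I'll let the arm settle and hand in.

>>> {"name": "servo_tool", "arguments": {"commands": [[0,0,0,0,0,0,0.35],[0,0,0,0,0,0,0.35],[0,0,0,0,0,0,0.35]]}}

```text
clock: 28.83
tcp_pos: [0.56, 0.1018, 0.2477]
orientation: [-2.296, -2.142, 0.002]
contact_force: [1.1, 0.0, 0.4]
grip_width: 0.0556
gripper_force: 0.0
```

```bash
python3 -c "
from bench import r
print(r.hand_in())"
```

```text
the job is handed in; nothing more can be done
None
```

I handed the job in at about 29 s: the last camera check showed all four walls upright, the knob turned about 65° to its locked stop, both couplings found on the bench standing on the case floor, and the beaker and jar still standing in place; hand-in returned no verdict.

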